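# Lock the weights on the cheese press

### The job

Lock the weight plates on the cheese press: take the lock pin from the white board, push it through the cross hole near the top of the press's upright square rod, gently, until its head sits against the rod, then swing its sprung wire loop up and over the rod's end and press it down until it snaps home on the far side. Never force or ram the pin or its loop against the press, let go when done, and leave the cheese, the empty mould and the label roll where they are.

Things in the scene. Friction and masses are not known exactly. Their poses are not given: they have to be found in the camera images.
- press: Stainless weight press for cheese, fixed: tray 240 x 260 mm, two columns 161 mm high at y = +-95 mm, a bridge along y, an upright push rod of 24 mm square bar (flats square to x and y) with two dark weight plates 130 mm across; on the upper one lies a saddle bar 96 mm along x, 24 mm wide. Origin: middle of the tray's underside, z up. The rod's 13.2 mm chamfered cross hole runs level along x.
- rod_line (a point): Point on the rod's axis fixed to the frame 225 mm up, axes as the press. The rod sinks with the cheese, so the real hole axis is anywhere from 17 mm below to 17 mm above this point, which is NOT reported: feel or look. The hole's axis is always 22 mm below the rod's flat top (near and far top edges rounded, radius 7 mm) and 7.5 mm above the saddle bar. The rod is firm, not springy.
- pin: Steel lock pin, about 140 g, lying on the board. Origin: on its axis at the front face (shoulder) of the head; x to the tip, z to the side where the loop swings (up as it lies). Shank 12 mm round, x = 0 to 36 mm, tapered to 10 mm at the tip, x = 42. Block head x = -40 to 0, 26 mm wide (y), 12 mm thick (z). Home: shoulder on the rod's flat, origin 12 mm from the rod's axis, z up; either side of the rod will do.
- pin_head (a point): Where to grip the head, across its 26 mm sides: on the pin's axis, 15 mm behind the shoulder (pin x = -15 mm), axes as the pin. 6 mm above the board as it lies.
- loop_hinge (a point): Middle of the loop's hinge axis, on the pin's axis 35 mm behind the shoulder, axes as the pin. The loop turns about the pin's y here.
- bail (a joint): Angle q of the wire loop, rad: 0 closed (hard stop), about 1.43 upright, starts 1.95 to 2.3 leaning back behind the head. The loop rises q + 0.137 rad above the pin's x axis; hinge friction keeps it where it is left. It can be pushed over from behind, then meets the rod's far top edge at about q = 0.25; a firm push down of some 5 to 15 N stretches it over and it snaps down behind the rod.
- loop_bar (a point): Middle of the loop's cross bar. The loop is 5 mm wire: two legs at pin y = +21 and -21 mm from the hinge, joined by the cross bar 63 mm from the hinge. It is springy along the legs, about 3 N per mm, and must stretch 1 to 2 mm to ride over the rod's edge. Closed, the bar lies behind the rod on the pin's protruding tip; the legs pass either side of the rod.
- board: White cutting board, fixed, 200 x 280 x 12 mm, origin at the middle of its underside.
- cheese: Orange cheese, 100 mm across, 50 mm high, origin under its centre. Leave alone.
- mould: Empty white mould, 100 mm across, 85 mm high, origin under its centre. Leave alone.
- label_roll: White label roll, 80 mm across, 50 mm high, origin under its centre. Leave alone.
There are look-alikes about, which are no part of the job. There is more than one size of the pin; the job needs the middle-sized.

How it is judged:
On the way, in this order (a step that is already met when the one before it is completed fails the run):
1. the pin is fully home through the rod's cross hole, its head against the rod, the loop still open (x of rod_line in the frame of pin between 0.0095 and 0.0145 m and y of rod_line in the frame of pin between -0.003 and 0.003 m and z of rod_line in the frame of pin between -0.0185 and 0.0185 m and angle between the x axis of pin and the x axis of press, either way round below 0.15 rad and value of joint bail above 0.3 rad), for 0.2 s.
2. the loop has snapped down over the rod's end (value of joint bail below 0.09 rad), for 0.2 s.
At the end, for the whole second after the job is handed in: The pin is through the cross hole with its head within 2.5 mm of the rod and its axis within 0.15 rad of the hole's, the loop is snapped down over the rod's end (bail below 0.09 rad), everything at rest (x of rod_line in the frame of pin between 0.0095 and 0.0145 m and y of rod_line in the frame of pin between -0.003 and 0.003 m and z of rod_line in the frame of pin between -0.0185 and 0.0185 m and angle between the x axis of pin and the x axis of press, either way round below 0.15 rad and value of joint bail below 0.09 rad and linear speed of pin below 0.02 m/s); the robot touches nothing.
It fails at once if the pin or its loop is forced against the press with more than 50 N (contact force between pin and press above 50 N).
It fails at once if the cheese is moved more than 20 mm (distance of cheese from where it was at the start of the episode above 0.02 m).
It fails at once if the mould is moved more than 20 mm (distance of mould from where it was at the start of the episode above 0.02 m).
It fails at once if the label roll is moved more than 20 mm (distance of label_roll from where it was at the start of the episode above 0.02 m).
It also fails if it takes over 72 s, if anything falls off the work surface, if the arm or the gripper's body presses on something with over 40 N, if the wrist force passes 120 N, or if a joint passes its speed limit or range.

### The arm

A 7-joint arm with a two-finger parallel gripper is mounted at the origin on the work surface. World frame = base frame: x ahead of the robot, y to its left, z up, the work surface at z = 0. Lengths are in m, angles in rad, forces in N, time in s.
With the tool pointing down it reaches from about 0.4 to 0.85 m from the base axis. Payload 10.4 kg.
Tool frame: the origin (TCP) lies at the very end of the fingers, on their centre line; the grasp point (between the pads) lies 19 mm behind it; z points along the fingers, y is the line along which they close (so a half turn about z gives the same grasp; the last joint's range is limited). The gripper opens to 87 mm and grips with 3 to 60 N. Pads are 19 mm wide; open, the fingers measure 117 mm over their backs; the gripper's body (75 mm by 190 mm) begins 51 mm behind the grasp point.
Start: joints at [1.237, 0.332, -0.065, 1.46, 0.022, 1.35, -0.088], TCP at [0.191, -0.595, 0.223] pointing down, gripper open.
Joint ranges: [-2.6, 2.6], [-0.5, 2.12], [-1.47, 1.34], [0.16, 2.42], [-1.27, 4.41], [0.06, 2.06], [-2.6, 2.6]. Speed limits (rad/s): [2.22, 2.22, 2.79, 2.79, 3.14, 3.14, 3.14].

### API

Orientations are given as a unit quaternion [x, y, z, w].
In Python, from bench import arm, effector, kinematics, imaging, ticket, status gives the robot as it stands. The module is installed in compiled form; this text tells all that it offers. Calls block until the motion is done:
- arm.move_ptp(position, orientation): joint-space move of the TCP to a pose.
- arm.move_linear(position, ori=None, v=0.15): straight line of the TCP; ori=None keeps the orientation; v is the mean speed in m/s.
- arm.move_joints(angles): joint-space move.
- effector.grip(opening, f_grip=None): opening from 0.0 (shut) to 1.0 (fully open); f_grip is the grip in N (None keeps the last); returns when the fingers have stopped.
- arm.dwell(seconds).
- kinematics.inverse_kinematics(position, orientation): joint angles nearest the present ones, or None.
- imaging.camera(name): name is "side" or "top" or "wrist"; returns a dict with "image" (480x640x3 uint8, red, green, blue), "z_map" (480x640 float32, m along the optical axis (not along the pixel's ray), 0 where there is no reading), "K" (3x3 intrinsics, pixels), "origin" and "orientation" of the camera in the world. Camera axes: x right, y down, z forward; pixel columns grow to the right and rows downward; lengths in m; the calibration is good to about 2 mm. A picture is of the moment at which its call begins.
A pose or a line that the arm cannot do raises arm.Unreachable and nothing moves.
- ticket.finish_job(): hands the job in; it is judged then, once.
Readings, each from a call of its own:
- status.current_time_s(): time.
- status.current_qpos(): joint angles.
- status.current_dq(): joint speeds.
- status.current_joint_torque(): joint torques, N m.
- status.current_tool_pos(): TCP position.
- status.current_orientation(): TCP orientation.
- status.current_force(): force on the tool from outside, world axes, zero at the start.
- status.current_moment(): the same for the moment, N m.
- status.current_opening(): opening from 0.0 (shut) to 1.0 (fully open).
- status.current_grip_force(): force on a finger pad.
Only numpy, scipy, OpenCV 4.12 (cv2) and the standard library are available. Lean on these libraries where they do the work, as an engineer would, in place of code of your own. Each camera call takes 0.05 s, during which the arm holds its last target. There are 200 camera calls.

## Working session

There is one attempt and no reset: what is moved stays moved. The work goes in short steps, each a Python script; the robot and the scene stay as the last script left them, time stands still between calls to the robot, and variables do not carry over. Pictures are saved under pics/ and viewed, at most 10 in all, crops included, and the job is handed in when it is done.

```bash
mkdir -p pics; cat > h.py <<'E'
import numpy as np, cv2
from scipy.spatial.transform import Rotation as R
from bench import arm, effector, kinematics, imaging, ticket, status
def cloud(c):
    K=c["K"];z=c["z_map"];v,u=np.mgrid[:480,:640]
    P=np.stack([(u-K[0,2])*z/K[0,0],(v-K[1,2])*z/K[1,1],z],-1)
    W=P@R.from_quat(c["orientation"]).as_matrix().T+np.array(c["origin"])
    W[z==0]=np.nan
    return W
def save(n,im,s=1):
    cv2.imwrite(f"pics/{n}.png",cv2.resize(im[:,:,::-1],None,fx=s,fy=s,interpolation=cv2.INTER_CUBIC))
def down(yaw): # tool z down, tool x at yaw
    x=np.array([np.cos(yaw),np.sin(yaw),0]);z=np.array([0,0,-1.]);return R.from_matrix(np.stack([x,np.cross(z,x),z],1)).as_quat()
E
python3 - <<'E'
from h import *
ims=[]
for n in("top","side"):
    c=imaging.camera(n);np.savez(f"{n}.npz",**c);ims.append(c["image"]);print(n,c["K"].tolist(),c["origin"],c["orientation"])
    save(n,c["image"])
print(status.current_time_s(),status.current_orientation(),status.current_opening())
E
```

```text
top [[468.7492268121868, 0.0, 323.4139256681738], [0.0, 468.7492268121868, 250.5268806498778], [0.0, 0.0, 1.0]] [ 0.38545777 -0.09323713  1.0412559 ] [-0.69705488  0.71152902 -0.06091563  0.06426688]
side [[471.7033735456633, 0.0, 321.5112244716886], [0.0, 471.7033735456633, 236.63067756223242], [0.0, 0.0, 1.0]] [0.42604494 0.58969159 0.62713461] [-0.04792315  0.89363771 -0.44472557  0.03652659]
0.1 [ 9.87953637e-01  1.54748731e-01 -1.27298992e-04 -6.52315123e-04] 0.999299794024396
```

View pics/top.png

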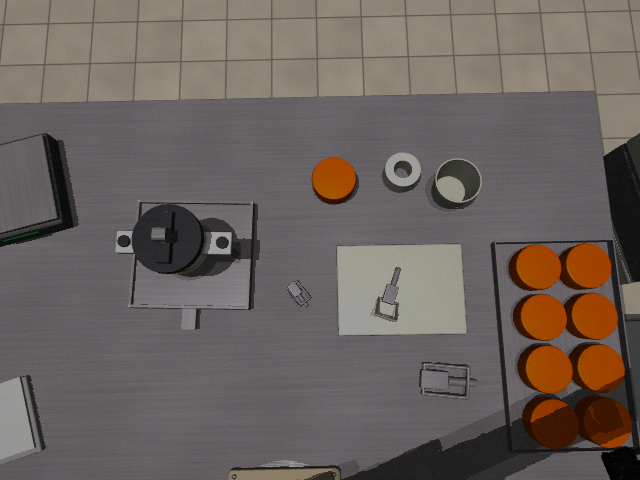

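View pics/side.png

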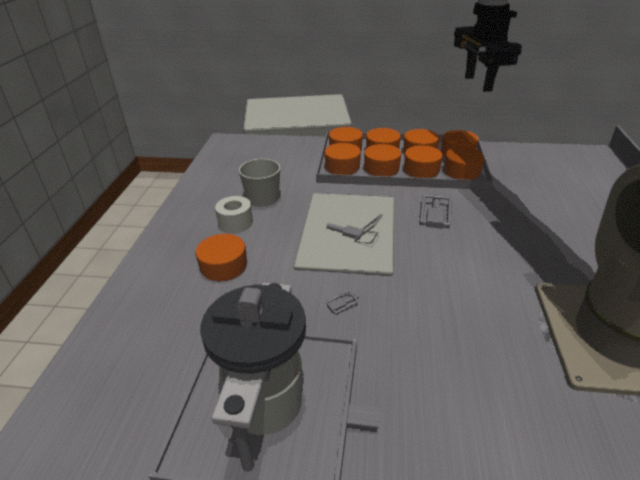

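The top view shows three lock pins: a small one on the bench at (299,293), a large one on the bench at (446,381), and one on the white board at (392,295). The description points to the board one, and it's the middle size. The rod's top is at about (160,235), with the saddle bar vertical in the image.

```bash
python3 - <<'E'
from h import *
c=dict(np.load("top.npz"));W=cloud(c)
save("pin",c["image"][255:330,360:430],8)
np.set_printoptions(precision=4,suppress=True,linewidth=200)
B=W[250:330,345:460].reshape(-1,3)
zb=np.nanmedian(B[:,2]);print("board z",zb)
def rect(m,W):
    p=W[m];r=cv2.minAreaRect(p[:,:2].astype(np.float32)*1000);return len(p),p.mean(0),np.median(p[:,2]),r
roi=np.zeros((480,640),bool);roi[255:330,360:430]=1
m=roi&(W[...,2]>zb+.005)
print("pin",*rect(m,W))
# head+shank only (9..14 mm)
hist=np.histogram(W[m][:,2]-zb,bins=np.arange(.004,.08,.004));print(hist[0])
for lo,hi in((.009,.0145),(.02,.09)):
    k=roi&(W[...,2]>zb+lo)&(W[...,2]<zb+hi);print(lo,*rect(k,W))
# press
roi[:]=0;roi[195:330,110:265]=1
h=np.histogram(W[roi][:,2],bins=np.arange(0,.3,.01));print(list(zip(h[1].round(2),h[0])))
roi[:]=0;roi[205:275,130:215]=1
zt=np.nanmax(W[roi][:,2]);m=roi&(W[...,2]>zt-.008);print("rodtop",zt,*rect(m,W))
np.save("Wt.npy",W)
E
```

```text
board z 0.011772543289222726
pin 481 [ 0.4667 -0.2324  0.0307] 0.02353897127686877 ((474.12469482421875, -258.7698669433594), (157.342529296875, 132.00527954101562), 0.9568115472793579)
[ 42 209 114   8   3   8   7   9   4   6   7   7  23  33   1   0   0   0]
0.009 264 [ 0.48   -0.2361  0.0232] 0.023264194640141067 ((488.29986572265625, -231.34442138671875), (44.06237030029297, 83.27831268310547), 84.08594512939453)
0.02 108 [ 0.4263 -0.2173  0.0584] 0.0648867619134898 ((432.1842346191406, -219.35678100585938), (46.69883728027344, 34.25563049316406), 68.81426239013672)
[(np.float64(0.0), np.int64(3664)), (np.float64(0.01), np.int64(1159)), (np.float64(0.02), np.int64(6430)), (np.float64(0.03), np.int64(597)), (np.float64(0.04), np.int64(41)), (np.float64(0.05), np.int64(41)), (np.float64(0.06), np.int64(50)), (np.float64(0.07), np.int64(44)), (np.float64(0.08), np.int64(102)), (np.float64(0.09), np.int64(72)), (np.float64(0.1), np.int64(92)), (np.float64(0.11), np.int64(0)), (np.float64(0.12), np.int64(0)), (np.float64(0.13), np.int64(0)), (np.float64(0.14), np.int64(39)), (np.float64(0.15), np.int64(861)), (np.float64(0.16), np.int64(165)), (np.float64(0.17), np.int64(45)), (np.float64(0.18), np.int64(103)), (np.float64(0.19), np.int64(2958)), (np.float64(0.2), np.int64(498)), (np.float64(0.21), np.int64(95)), (np.float64(0.22), np.int64(40)), (np.float64(0.23), np.int64(192)), (np.float64(0.24), np.int64(9)), (np.float64(0.25), np.int64(0)), (np.float64(0.26), np.int64(0)), (np.float64(0.27), np.int64(0)), (np.float64(0.28), np.int64(0))]
rodtop 0.2418389440534876 179 [0.5671 0.1987 0.2372] 0.23726798882341327 ((567.4177856445312, 199.27536010742188), (25.33245086669922, 22.135629653930664), 88.15672302246094)
```

View pics/pin.png

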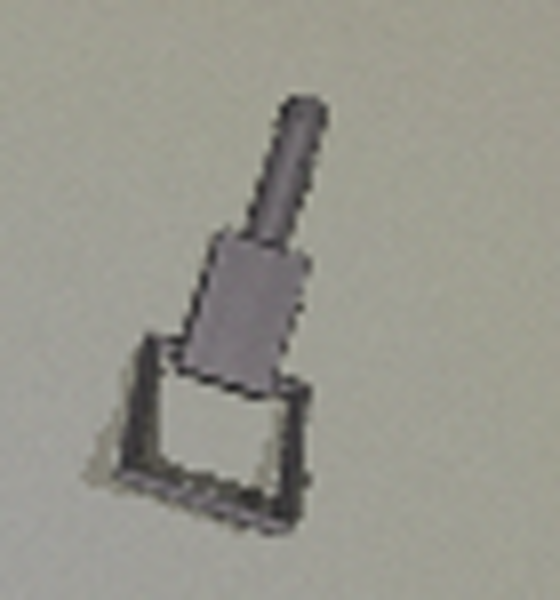

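The crop shows a block head with corners (220,228)–(275,395), a shank tip at (303,98) and the loop leaning back at the bottom. The head is 26 mm wide and the pin 82 mm long, so it's the middle-sized pin. It points roughly +x, so I'll insert from the robot's side.

```bash
cat >> h.py <<'E'
def ray(c,u,v,z):
    K=c["K"];d=R.from_quat(c["orientation"]).apply([(u-K[0,2])/K[0,0],(v-K[1,2])/K[1,1],1]);o=np.array(c["origin"]);return o+d*(z-o[2])/d[2]
def F(): return np.array(status.current_force())
np.set_printoptions(precision=4,suppress=True,linewidth=200)
E
python3 - <<'E'
from h import *
c=dict(np.load("top.npz"));W=np.load("Wt.npy")
q=lambda x,y,z:ray(c,360+x/8-.44,255+y/8-.44,z)
sh,he,tip=q(265,245,.024),q(230,380,.024),q(303,98,.018)
print("shoulder,headend,tip",sh,he,tip)
d=(tip-he)[:2];yaw=np.arctan2(d[1],d[0]);print("pin yaw",yaw,np.linalg.norm((sh-he)[:2]),np.linalg.norm((tip-sh)[:2]))
t=[ray(c,*p,.025)[:2] for p in((138,202),(256,204),(249,308),(129,307))]
for i in range(4):
    e=t[(i+1)%4]-t[i];print("tray",np.linalg.norm(e),(np.arctan2(e[1],e[0])+np.pi/4)%(np.pi/2)-np.pi/4)
print("tray centre",np.mean(t,0))
roi=np.zeros((480,640),bool);roi[205:275,110:250]=1
m=roi&(W[...,2]>.145)&(W[...,2]<.175);print("bridge",cv2.minAreaRect((W[m][:,:2]*1000).astype(np.float32)))
m=roi&(W[...,2]>.1925-.003)&(W[...,2]<.1925+.008);print("plate",np.median(W[m][:,2]),cv2.minEnclosingCircle((W[m][:,:2]*1000).astype(np.float32)))
g=sh[:2]-.015*np.array([np.cos(yaw),np.sin(yaw)])
gp=np.r_[g,.0135];print("grasp",gp)
for base in(yaw,yaw+np.pi):
    o=down(base)
    for p in(gp,[.54,.2,.21]):
        print(base,kinematics.inverse_kinematics(list(p),list(down(base if p is gp else base-yaw))))
E
```

```text
shoulder,headend,tip [ 0.488  -0.2393  0.024 ] [ 0.4517 -0.2281  0.024 ] [ 0.529  -0.2524  0.018 ]
pin yaw -0.3046880062367414 0.0379917168735952 0.042990498667218525
tray 0.26595334405022875 -0.03932430375053575
tray 0.23223682362188966 -0.05971486567298401
tray 0.2597666342257298 -0.02860447495460061
tray 0.23497772309345383 -0.03308314396776968
tray centre [0.5654 0.1972]
bridge ((547.2180786132812, 199.82101440429688), (225.11734008789062, 85.33851623535156), 87.60425567626953)
plate 0.19526494721681797 ((567.4814453125, 199.2627716064453), 65.4521255493164)
grasp [ 0.4737 -0.2348  0.0135]
-0.3046880062367414 [ 0.6608  0.3673 -0.33    1.909   0.1504  0.8891 -1.6192]
-0.3046880062367414 [ 0.3754  0.403  -1.0228  1.573   0.3492  1.3629 -2.2554]
2.8369046473530517 [ 0.8812  0.412  -0.5887  1.8975  0.2843  0.9154  1.422 ]
2.8369046473530517 [ 0.5125  0.5296 -1.2695  1.5677  0.5095  1.423   0.776 ]
```

```bash
python3 - <<'E'
from h import *
yaw=-.3047;o=down(yaw)
effector.grip(0.8,30)
arm.move_ptp([.4745,-.235,.15],o)
arm.move_linear([.4745,-.235,.0135],None,.1)
print(F(),status.current_tool_pos())
effector.grip(0.0,35)
print(status.current_opening()*87,status.current_grip_force(),F())
arm.move_linear([.4745,-.235,.14],None,.12)
print(F(),status.current_moment(),status.current_opening()*87,status.current_time_s())
# over to in front of rod, high
py=-.04;u=np.array([np.cos(py),np.sin(py)])
g=np.array([.5675,.1993])-u*(.012+.015+.052)
arm.move_ptp([g[0],g[1],.27],down(py))
print(status.current_tool_pos(),status.current_time_s(),F(),status.current_qpos())
for n in("wrist","top","side"):
    c=imaging.camera(n);np.savez(f"{n}2.npz",**c)
    if n=="wrist":save("w1",c["image"])
    if n=="top":save("t2",c["image"][195:295,110:250],5.6)
E
```

```text
[ 0.086  -1.1854  0.1108] [ 0.4749 -0.2352  0.0141]
25.334522984857546 34.84284818172455 [ 0.737   0.058  -0.3244]
[ 0.0133 -0.3104 -1.3471] [ 0.0432 -0.0064 -0.0307] 25.450334725543186 5.975
[0.4891 0.2008 0.2694] 7.65 [-0.3417  0.2196 -1.9676] [ 0.2839  0.1808 -0.8492  1.6057  0.1372  1.4181 -2.1915]
```

View pics/w1.png

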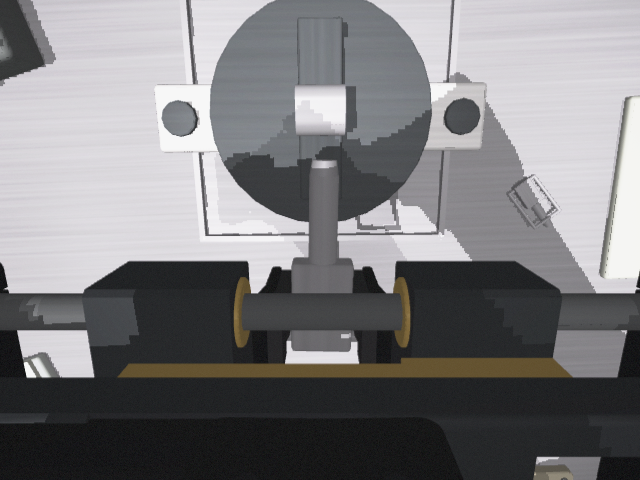

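The wrist view shows the pin held straight, with its tip at (324,163). The rod's top block spans columns 295–347 around row 110, and the saddle runs along x behind and below it. I'll measure the offset between pin and rod from this depth image.

```bash
cat >> h.py <<'E'
def measure(c):
    W=cloud(c);T=np.array(status.current_tool_pos());Z=W[...,2];ax=T[2]+.0045
    v,u=np.mgrid[:480,:640]
    def edges(m,rows):
        A=[]
        for r in rows:
            k=np.where(m[r])[0]
            if len(k)>5: A.append(((W[r,k[0]]+W[r,k[-1]])/2))
        A=np.array(A);p=np.polyfit(A[:,0],A[:,1],1);return A.mean(0),np.arctan(p[0])
    roi=(u>275)&(u<370)
    zt=np.nanmedian(Z[95:125,305:335])
    rt=roi&(abs(Z-zt)<.004)&(v<140);rows=np.where(rt.sum(1)>30)[0]
    print("rodtop z",zt,edges(rt,rows[2:-2]),"x ends",W[rows[0],321],W[rows[-1],321],"wid",np.median(rt.sum(1)[rows]))
    sd=roi&(abs(Z-(zt-.0295))<.004)&(v<88);rows=np.where(sd.sum(1)>30)[0]
    print("saddle",np.nanmedian(Z[sd]),edges(sd,rows[2:-2]))
    sh=roi&(Z>ax-.002)&(v>175)&(v<250);print("shank z",np.nanmedian(Z[180:250,323]),edges(sh,range(180,250)))
    hd=roi&(Z>ax-.002)&(v>264)&(v<290);print("head z",np.nanmedian(Z[264:290,323]),edges(hd,range(266,290)))
    col=W[140:275,323];tip=np.where(col[:,2]>ax-.012)[0][0];print("tip",col[tip],"tcp",T,R.from_quat(status.current_orientation()).as_matrix()[:,0])
E
python3 - <<'E'
from h import *
measure(dict(np.load("wrist2.npz")))
E
```

```text
rodtop z 0.23697331870192573 (array([0.5688, 0.1992, 0.2367]), np.float64(-0.04437693216968544)) x ends [0.5798 0.1982 0.2334] [0.5581 0.1991 0.2335] wid 51.0
saddle 0.2074642492911745 (array([0.6005, 0.198 , 0.2065]), np.float64(-0.03335056621882945))
shank z 0.27920005457134456 (array([0.5249, 0.1997, 0.2749]), np.float64(-0.0576184639815328))
head z 0.2789382723222724 (array([0.501, 0.201, 0.283]), np.float64(-0.03911707738063039))
tip [0.547  0.1988 0.2699] tcp [0.4889 0.2013 0.2696] [ 0.9991 -0.0419 -0.0005]
```

```bash
cat >> h.py <<'E'
PY=-.0405;U=np.array([np.cos(PY),np.sin(PY),0])
def servo(p,v=.05,n=3,o=None):
    p=np.array(p,float);off=np.zeros(3)
    for _ in range(n):
        arm.move_linear(list(p+off),o,v);arm.dwell(.1)
        e=p-np.array(status.current_tool_pos());off+=e
        if np.linalg.norm(e)<2e-4:break
    return off
E
python3 - <<'E'
from h import *
rod=np.array([.5688,.1992,.2150-.0039])
p=rod-U*(.027+.052)
off=servo(p,.1,4,list(down(PY)))
print("off",off,status.current_tool_pos(),F(),status.current_time_s())
c=imaging.camera("wrist");np.savez("wrist3.npz",**c);measure(c);save("w2",c["image"][60:300,200:440],3-.5)
E
```

```text
off [-0.  0. -0.] [0.4898 0.2024 0.211 ] [-0.3689  0.453  -1.4568] 9.3417
rodtop z 0.23685730066450503 (array([0.5684, 0.1992, 0.2365]), np.float64(-0.03686338307840616)) x ends [0.5796 0.1999 0.2346] [0.5573 0.2008 0.2326] wid 72.0
saddle 0.20745258221566815 (array([0.5962, 0.1982, 0.2067]), np.float64(-0.022945134552571928))
shank z 0.22088436989324384 (array([0.5256, 0.2016, 0.2164]), np.float64(-0.06141253674853768))
head z 0.22054424549137114 (array([0.5017, 0.2026, 0.2245]), np.float64(0.01448669964320925))
tip [0.5552 0.2001 0.2062] tcp [0.4898 0.2024 0.211 ] [ 0.9992 -0.0405 -0.    ]
```

View pics/w2.png

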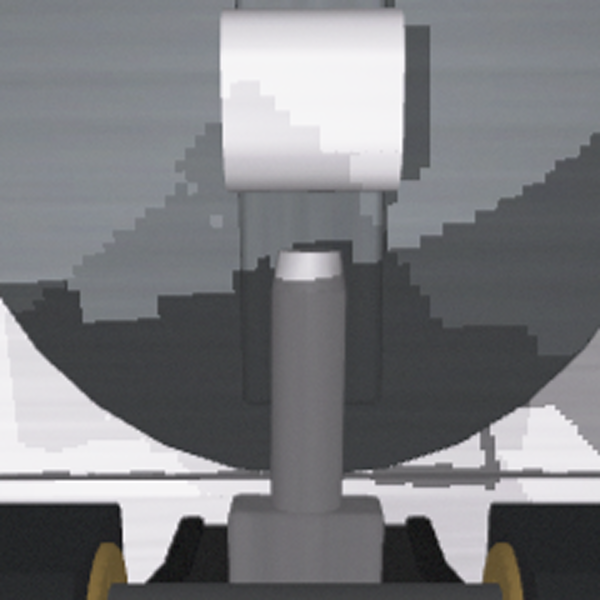

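The crop shows the pin tip at (310,250), with the rod (221–403) and saddle (239–385) both centred on about column 312. After scaling, the pin lines up with the rod to within roughly 0.3 mm, so I'll insert in small steps and watch the force.

```bash
python3 - <<'E'
from h import *
rod=np.array([.5686,.1992,.2111]);o=list(down(PY))
f0=F();d=.052
arm.move_linear(list(rod-U*(.027+.044)),o,.05);d=.044
while d>-.003:
    d-=.0015
    arm.move_linear(list(rod-U*(.027+d)),o,.03)
    f=F()-f0
    print(round(d*1e3,1),f,(rod-np.array(status.current_tool_pos()))[:3]*1e3)
    if np.linalg.norm(f)>10: print("contact");break
print(status.current_time_s())
E
```

```text
42.5 [-0.2436 -0.2099  1.103 ] [69.4615 -2.8347  0.0418]
41.0 [-0.1087 -0.0809 -0.7239] [67.8964 -2.7403 -0.0085]
39.5 [-0.7799 -0.8998  0.0984] [66.3897 -2.6632  0.031 ]
38.0 [ 0.4668 -0.9423 -0.5503] [64.8815 -2.6196  0.0225]
36.5 [-0.9264 -0.4601  0.5592] [63.3646 -2.5436  0.0082]
35.0 [-0.2291 -0.5067 -0.4876] [61.8793 -2.4709  0.0178]
33.5 [-0.0387 -0.3023  0.6304] [60.3706 -2.4261  0.0275]
32.0 [ 0.3819 -0.5122  0.8839] [58.897  -2.3606  0.0424]
30.5 [ 0.1971 -0.0197  2.0344] [57.3572 -2.3112  0.0175]
29.0 [-0.9971 -1.0003  0.353 ] [55.871  -2.2352  0.0158]
27.5 [ 0.6827 -0.8949  0.08  ] [54.3693 -2.2228  0.0033]
26.0 [-0.163  -0.207  -1.0458] [52.8742 -2.1375  0.0104]
24.5 [-0.6604 -0.3177  0.6474] [51.3674 -2.0668  0.0354]
23.0 [-0.2439 -1.1835  0.2689] [49.853  -2.0019 -0.0065]
21.5 [-0.2354 -0.3944  0.3065] [48.3592 -1.9443  0.0089]
20.0 [-0.5209 -0.7376  0.1389] [46.8706 -1.9164 -0.0018]
18.5 [-0.2041  0.2129  0.7063] [45.3772 -1.8403  0.0385]
17.0 [ 0.3783 -0.3051 -0.4174] [43.855  -1.7884 -0.0102]
15.5 [ 0.3307 -0.8525 -0.0645] [42.3743 -1.7399  0.0314]
14.0 [ 0.0152 -0.5989 -0.8189] [40.8542 -1.6534  0.0124]
12.5 [-0.0016 -1.6403 -0.0155] [39.3447 -1.5954  0.011 ]
11.0 [ 0.82   -1.0599 -0.5936] [37.8474 -1.5277  0.0065]
9.5 [ 0.0865 -1.653   0.0164] [36.3172 -1.4311 -0.0075]
8.0 [-0.5178 -1.8241 -0.2017] [34.8287 -1.3633  0.0039]
6.5 [-0.3203 -1.2833  0.4925] [33.322  -1.2833 -0.0081]
5.0 [ 0.3166 -1.5812  0.3621] [31.8421 -1.2666  0.0179]
3.5 [ 0.2233 -2.1424 -1.2262] [30.3282 -1.1604  0.0246]
2.0 [-0.8162 -2.8211 -1.0971] [28.847  -1.0926  0.0269]
0.5 [-3.2917 -1.8793  2.9433] [27.7695 -1.0662  0.0465]
-1.0 [-11.3308  -4.2572   5.3406] [27.675  -1.0686  0.1558]
contact
17.2
```

The pin is seated, with gentle contact at about 11 N. Next I'll release, back off upward and check the pin and loop.

```bash
python3 - <<'E'
from h import *
T=np.array(status.current_tool_pos())
arm.move_linear(list(T),list(down(PY)),.03)
effector.grip(.36)
print(status.current_opening()*87,F())
up=T.copy();up[2]=.315
arm.move_linear(list(up),None,.12)
b=up-U*.13
arm.move_linear(list(b),None,.15)
print(status.current_tool_pos(),status.current_time_s())
for n in("top","side","wrist"):
    c=imaging.camera(n);np.savez(f"{n}4.npz",**c)
    if n=="wrist":save("w4",c["image"])
    if n!="top":continue
    W=cloud(c);rel=W-np.array([.5686,.1992,.215]);x=rel@U;y=rel@np.array([-U[1],U[0],0]);z=rel[...,2]
    m=(abs(y)<.03)&(x<-.02)&(x>-.14)&(z>-.003)&(z<.08)
    h=np.round(np.c_[x[m],y[m],z[m]]*1e3,0);h=h[np.argsort(h[:,0])];print(h[::6].tolist())
E
```

```text
31.192336881891173 [0.3567 0.4578 0.1951]
[0.4116 0.2052 0.3148] 19.9167
[[-93.0, -14.0, 49.0], [-91.0, -21.0, 48.0], [-91.0, -3.0, 48.0], [-91.0, 6.0, 49.0], [-91.0, -15.0, 48.0], [-90.0, -19.0, 47.0], [-90.0, 15.0, 49.0], [-89.0, -13.0, 47.0], [-89.0, -20.0, 50.0], [-89.0, -0.0, 49.0], [-88.0, 6.0, 48.0], [-88.0, -3.0, 50.0], [-88.0, 12.0, 48.0], [-87.0, -21.0, 47.0], [-86.0, 22.0, 48.0], [-85.0, -21.0, 47.0], [-83.0, -20.0, 42.0], [-81.0, -19.0, 39.0], [-79.0, 20.0, 33.0], [-78.0, 21.0, 37.0], [-76.0, 21.0, 33.0], [-75.0, -22.0, 29.0], [-73.0, 20.0, 26.0], [-71.0, -20.0, 28.0], [-69.0, -20.0, 23.0], [-67.0, -20.0, 23.0], [-66.0, 20.0, 21.0], [-64.0, 21.0, 19.0], [-62.0, 21.0, 17.0], [-60.0, -22.0, 10.0], [-59.0, 20.0, 13.0], [-57.0, -22.0, 13.0], [-55.0, 21.0, 10.0], [-53.0, 20.0, 8.0], [-53.0, -6.0, 7.0], [-52.0, -9.0, 5.0], [-52.0, 6.0, 4.0], [-52.0, 8.0, 2.0], [-51.0, 13.0, 5.0], [-51.0, 22.0, 4.0], [-50.0, -14.0, 1.0], [-50.0, 17.0, -0.0], [-49.0, 12.0, 3.0], [-49.0, 1.0, 5.0], [-49.0, -8.0, 5.0], [-48.0, -21.0, 4.0], [-48.0, -14.0, 1.0], [-47.0, 4.0, 6.0], [-47.0, 17.0, 1.0], [-47.0, -7.0, 6.0], [-46.0, 13.0, 7.0], [-45.0, -12.0, 6.0], [-45.0, 6.0, 4.0], [-44.0, -5.0, 7.0], [-43.0, -3.0, 6.0], [-43.0, -12.0, 6.0], [-42.0, 3.0, 6.0], [-41.0, -13.0, 4.0], [-40.0, -10.0, 6.0], [-40.0, 1.0, 6.0], [-40.0, 10.0, 5.0], [-38.0, -4.0, 5.0], [-38.0, -2.0, 3.0], [-37.0, -12.0, 2.0], [-36.0, -4.0, 7.0], [-36.0, -2.0, 4.0], [-35.0, 6.0, 7.0], [-34.0, 0.0, 3.0], [-34.0, -8.0, 7.0], [-33.0, 4.0, 5.0], [-33.0, 13.0, 5.0], [-31.0, 2.0, 5.0], [-31.0, -0.0, 6.0], [-31.0, -11.0, 7.0], [-29.0, -9.0, 6.0], [-29.0, 8.0, 4.0], [-28.0, 5.0, 7.0], [-27.0, -1.0, 4.0], [-27.0, 2.0, 5.0], [-26.0, 12.0, 7.0], [-26.0, 9.0, 7.0], [-25.0, -3.0, 5.0], [-24.0, 9.0, 7.0], [-24.0, 13.0, 6.0], [-23.0, -12.0, 5.0], [-22.0, -13.0, -3.0], [-22.0, -5.0, 7.0], [-21.0, -8.0, 4.0], [-20.0, 8.0, 7.0]]
```

View pics/w4.png

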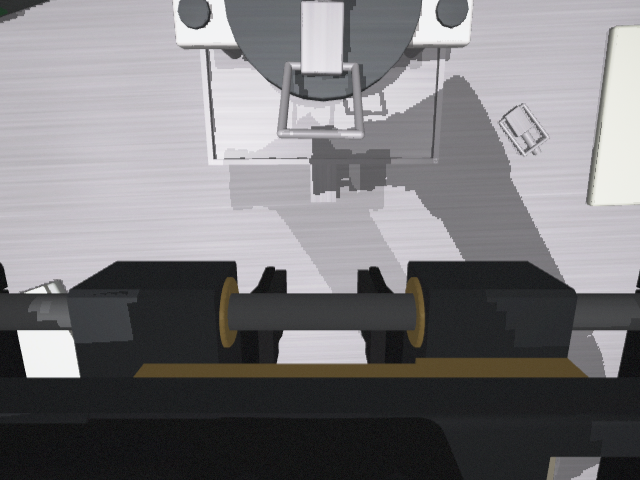

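The wrist view shows the pin home in the rod with the loop standing behind it: bar at (320,132), legs down to about row 65. Depth puts the bar 89 mm behind the rod axis and 46.5 mm up, so θ is about 132°. I'll push it over with the two fingers straddling the rod.

```bash
cat >> h.py <<'E'
ROD=np.array([.5686,.1992,.215]);O=list(down(PY))
def corner(s,z,v): arm.move_linear(list(ROD+U*(s-.0095)+np.array([0,0,z])),O,v)
def arcpt(th,r=.058): return -.047+r*np.cos(th)-.0025*np.sin(th),r*np.sin(th)+.0025*np.cos(th)
E
python3 - <<'E'
from h import *
corner(-.108,.1,.15);corner(-.108,.038,.1);f0=F()
ok=True
pts=[(-.092,.040),(-.078,.045),(-.063,.050),(-.0495,.054)]+[arcpt(np.radians(t)) for t in range(84,25,-8)]
for s,z in pts:
    corner(s,z,.06);f=F()-f0;print(np.round([s*1e3,z*1e3],1),f)
    if np.linalg.norm(f)>10:print("stop");break
print(status.current_time_s())
for n in("side","top"):
    c=imaging.camera(n);np.savez(f"{n}5.npz",**c)
    if n=="side":save("s5",c["image"][240:400,170:350],4-.7)
E
```

```text
[-92.  40.] [-0.061  -0.1642  0.5004]
[-78.  45.] [-0.5994  0.6611 -0.3153]
[-63.  50.] [-0.8993  0.3271 -0.2681]
[-49.5  54. ] [-1.2034  0.9639  0.1194]
[-43.4  57.9] [-0.2556  1.3683  0.7956]
[-35.4  56.9] [0.1592 0.8574 0.7891]
[-27.6  54.7] [-0.9925  0.7684 -0.0822]
[-20.2  51.5] [0.171  1.495  0.0023]
[-13.3  47.2] [0.2197 0.6799 0.4108]
[-7.  42.1] [-0.0385  0.3836  0.3883]
[-1.5 36.1] [-0.7981  0.5713  0.3777]
[ 3.  29.4] [-0.8641  1.2318  0.0988]
25.1167
```

View pics/s5.png

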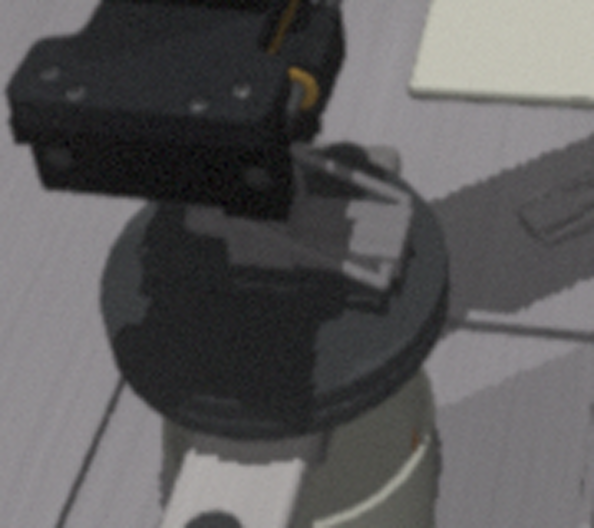

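The side crop shows the loop's legs (300,150)–(400,195) and (240,240)–(390,280) coming forward over the rod under the fingers. Next I'll press it down in small steps.

```bash
python3 - <<'E'
from h import *
f0=F()
for t in np.arange(27,5.9,-1.0):
    corner(*arcpt(np.radians(t)),.03);f=F()-f0
    print(round(t,1),f,round((status.current_tool_pos()[2]-.215)*1e3,1))
    if np.linalg.norm(f)>24:print("stop");break
print(status.current_time_s())
E
```

```text
27.0 [ 0.0183 -0.0234 -0.4808] 28.6
26.0 [-0.3866 -0.3315 -0.9454] 27.7
25.0 [-0.7344  1.1378 -1.0528] 26.7
24.0 [-0.611   0.1531 -0.5331] 25.8
23.0 [-0.4797  0.5447 -0.4945] 24.9
22.0 [-0.7043 -0.0946 -0.2519] 24.0
21.0 [-1.0437  0.9181 -0.3323] 23.2
20.0 [-0.027   0.6337  2.288 ] 22.4
19.0 [1.1511 1.3133 2.4475] 21.5
18.0 [0.2841 0.595  3.5794] 20.3
17.0 [-0.1974  1.1388  1.285 ] 19.0
16.0 [ 0.6336  0.0971 -0.0983] 18.0
15.0 [-0.618   1.0738 -0.1131] 17.1
14.0 [-0.3343  0.2395 -1.3714] 16.3
13.0 [-1.7591  0.2277 -0.2833] 15.4
12.0 [ 0.4293 -0.8761  0.2036] 14.4
11.0 [ 0.0507  0.3294 -0.6405] 13.4
10.0 [-1.2972  1.0174 -0.3176] 12.5
9.0 [-0.4422  0.6172 -0.5302] 11.5
8.0 [-0.1979  0.4259  0.1396] 10.6
7.0 [-1.0628  0.5575  2.8556] 9.9
6.0 [-3.0029  0.6264  7.5758] 9.4
30.7167
```

It snapped over at about 18° and reached the closed stop at about 7°. I'll retreat and check.

```bash
python3 - <<'E'
from h import *
T=np.array(status.current_tool_pos());T[2]=.33
arm.move_linear(list(T),None,.1)
T-=U*.14;arm.move_linear(list(T),None,.15);arm.dwell(.3)
print(status.current_time_s(),F())
c=imaging.camera("top");W=cloud(c);rel=W-ROD;x=rel@U;y=rel@np.array([-U[1],U[0],0]);z=rel[...,2]
m=(abs(abs(y)-.021)<.004)&(abs(x)<.06)&(z>-.006);h=np.round(np.c_[x[m],y[m],z[m]]*1e3);print(h[np.argsort(h[:,0])][::3].tolist())
print("above axis +26:",((abs(y)<.03)&(abs(x)<.1)&(z>.026)&(z<.09)).sum())
m=(abs(y)<.02)&(x>.014)&(x<.025)&(z>-.006);print("bar?",np.round(np.c_[x[m],y[m],z[m]]*1e3)[::3].tolist())
c=imaging.camera("side");save("s6",c["image"][270:350,190:310],6)
E
```

```text
33.3167 [ 0.5682 -0.0177  0.054 ]
[[-50.0, -20.0, 1.0], [-50.0, -18.0, 2.0], [-49.0, -23.0, -0.0], [-48.0, 22.0, -1.0], [-48.0, -18.0, 3.0], [-47.0, 21.0, 3.0], [-46.0, -17.0, -0.0], [-45.0, 19.0, -1.0], [-44.0, -21.0, 2.0], [-44.0, -19.0, 2.0], [-43.0, 20.0, 2.0], [-42.0, -19.0, 2.0], [-41.0, -23.0, 3.0], [-40.0, 22.0, 2.0], [-39.0, -20.0, 4.0], [-38.0, 22.0, 3.0], [-37.0, -21.0, 2.0], [-36.0, 22.0, 2.0], [-35.0, -23.0, 2.0], [-35.0, -21.0, 4.0], [-34.0, -21.0, 5.0], [-33.0, -22.0, 1.0], [-32.0, 21.0, 2.0], [-31.0, 20.0, 4.0], [-31.0, -22.0, 7.0], [-29.0, 22.0, 4.0], [-28.0, 20.0, 5.0], [-28.0, -21.0, 4.0], [-27.0, 19.0, 4.0], [-26.0, 20.0, 7.0], [-25.0, -19.0, 5.0], [-24.0, 18.0, 6.0], [-23.0, -20.0, 4.0], [-22.0, 20.0, 7.0], [-21.0, -19.0, 4.0], [-20.0, -19.0, 6.0], [-20.0, 21.0, 5.0], [-18.0, 21.0, 5.0], [-18.0, -20.0, 5.0], [-16.0, -23.0, 7.0], [-15.0, -21.0, 9.0], [-15.0, 22.0, 8.0], [-13.0, 19.0, 7.0], [-12.0, -20.0, 7.0], [-12.0, 22.0, 9.0], [-10.0, 19.0, 8.0], [-10.0, 21.0, 8.0], [-9.0, -20.0, 7.0], [-8.0, 19.0, 8.0], [-7.0, 20.0, 11.0], [-6.0, 20.0, 6.0], [-5.0, 19.0, 9.0],
[... 161 characters left out ...]
.0, 20.0, 11.0], [4.0, -22.0, 9.0], [5.0, 20.0, 8.0], [6.0, 23.0, 10.0], [6.0, 21.0, 11.0], [7.0, -20.0, 9.0], [8.0, 24.0, 9.0], [9.0, -22.0, 10.0], [10.0, 20.0, 9.0], [11.0, 21.0, 11.0], [11.0, 19.0, 13.0], [12.0, 19.0, 9.0], [13.0, -21.0, 8.0], [13.0, 18.0, 10.0], [15.0, 20.0, 11.0], [15.0, -19.0, 13.0], [16.0, -19.0, 10.0]]
above axis +26: 2
bar? [[25.0, 6.0, 3.0], [24.0, -1.0, 5.0], [22.0, 5.0, 5.0], [22.0, -1.0, 6.0], [23.0, -5.0, 2.0], [20.0, 0.0, 7.0], [21.0, -5.0, 5.0], [18.0, 4.0, 6.0], [19.0, -1.0, 4.0], [19.0, -6.0, 4.0], [15.0, 18.0, 11.0], [16.0, 13.0, 10.0], [15.0, 7.0, 11.0], [15.0, -2.0, 11.0], [16.0, -7.0, 11.0], [16.0, -12.0, 10.0], [15.0, -19.0, 13.0], [14.0, -14.0, 10.0]]
```

View pics/s6.png

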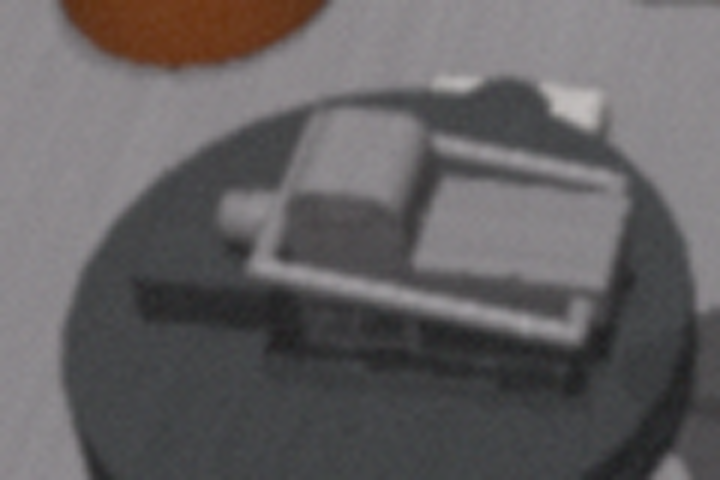

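The loop bar is at (265,250), behind the rod and down on the pin's protruding tip (240,215). The head (415–625) sits against the rod, so the pin is locked.

```bash
python3 -c "
from h import *
print(ticket.finish_job(),status.current_time_s())"
```

```text
the job is handed in; nothing more can be done
the job is handed in; nothing more can be done
```

The middle-sized pin is home through the rod's cross hole with its loop snapped down behind the rod, the gripper is clear, and the job was handed in at about 33 s (no verdict was returned).

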